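# Knock a rosin cake out of its ring mould

## Task

Eject the set cake of rosin from the ring mould on the green bench ejector: press the red lever all the way down until it snaps over and stays, so that the loose base rises through the ring with the cake on it. Then lift cake and base off and set them down gently, flat in the wooden tray beside the cake already there (rosin is brittle: do not let it drop), without disturbing that cake or the rosin jar.

Things in the scene. Friction and masses are not known exactly. Their poses are not given: they have to be found in the camera images.
- ejector: green cast bench ejector, bolted down, 170 x 112 mm foot. Origin: underside, on the vertical axis of the ring mould; its lever points along its -x (roughly toward the robot). Table plate (104 x 112 mm) with its top at 118 mm; on it, fixed by two clips at +y and -y (up to 20 mm above the plate), stands the aluminium ring mould: 83 mm outside, 67 mm bore, 36 mm high, rim at 154 mm. Below the ring a plunger with a 48 mm pad, driven by the lever, pushes the loose base up.
- ring_rim (a point): centre of the ring mould's upper rim, 154 mm above the ejector's underside.
- lever (a joint): lever angle: 0 = handle up, plunger down (start); 0.90 rad = handle fully down, plunger up 43 mm. Springs back to 0 if let go short of about 0.7 rad; beyond that a sprung ball on the post beside it snaps over a bump on the lever and holds it at 0.90. Pressing takes 2 N, up to about 15 N at the bump (0.5 to 0.65 rad). Latched, about 5 N up on the handle or 10 N down on the cake releases it.
- lever_grip (a point): centre of the lever's red cross handle, a bar 90 mm long along the ejector's y and 20 mm thick. At start it stands at (-158, 0, 130) mm in the ejector's frame; it swings in an arc of 120 mm radius about a pin at (-50, 0, 78) mm, through (-170, 0, 78), down to (-158, 0, 26) when fully pressed.
- cake: the cake in the mould: amber rosin, 60 mm across and 26 mm high, set fast on a loose round steel base 62 mm across and 6 mm thick; 32 mm high together, about 0.2 kg. Origin: centre of the base's underside, z up. At start it lies in the ring, its top 4 mm below the rim, so it cannot be gripped; with the lever fully down the underside of the base stands 4 to 5 mm above the rim.
- tray: shallow wooden tray, fixed, 230 x 140 mm outside (long side along its x), standing on two wooden runners; its floor lies 26 mm and the top of its 6 mm walls 38 mm above the work surface. Origin: centre of its underside.
- tray_near_end (a point): on the tray floor in the middle of its free half, 55 mm from the tray's centre along its -x.
- first_cake: an earlier, equal cake on its base, standing loose in the +x half of the tray. Origin: centre of the base's underside.
- rosin_jar: amber glass jar with black lid, 58 mm across, 76 mm high, loose. Origin: centre of its underside. To be left alone.
Things that resemble listed ones, but are neither listed nor needed, are in the scene too. What is shaped like the cake but yellow is not meant.

How it is judged:
On the way, in this order (a step that is already met when the one before it is completed fails the run):
1. the lever is latched fully down and the cake's base stands above the rim of the ring, on the plunger, not held by the fingers (value of joint lever above 0.86 rad and z of cake in the frame of ring_rim above 0.002 m and horizontal distance between cake and ring_rim below 0.012 m and contact force between cake and the fingers below 0.1 N), for 0.2 s.
2. the cake is lifted clear of the ejector in the fingers (z of cake in the frame of ring_rim above 0.015 m and contact force between cake and the fingers above 0.5 N and contact force between cake and ejector below 0.1 N), for 0.1 s.
At the end, for the whole second after the job is handed in: The cake stands on its base flat on the tray floor (underside within 4 mm of the floor, tilt under 0.08 rad), inside the tray's walls, at rest and released; the first cake stands within 20 mm of where it was, the rosin jar within 30 mm (x of cake in the frame of tray between -0.085 and 0.085 m and y of cake in the frame of tray between -0.043 and 0.043 m and z of cake in the frame of tray between 0.022 and 0.03 m and angle between each of cake, first_cake's own z axis and vertical below 0.08 rad and linear speed of cake below 0.02 m/s and distance of first_cake from where it was at the start of the episode below 0.02 m and distance of rosin_jar from where it was at the start of the episode below 0.03 m); the robot touches nothing.
It fails at once if the cake falls free (dropped from more than about 15 mm) (linear speed of cake above 0.55 m/s and contact force between cake and anything else below 0.05 N).
It fails at once if the cake or the first cake is tipped over (angle between any of cake, first_cake's own z axis and vertical above 0.7 rad).
It fails at once if the rosin jar is knocked over (angle between rosin_jar's own z axis and vertical above 0.5 rad).
It also fails if it takes over 51 s, if anything falls off the work surface, if the arm or the gripper's body presses on something with over 40 N, if the wrist force passes 120 N, or if a joint passes its speed limit or range.

## Robot

A 7-joint arm with a two-finger parallel gripper is mounted at the origin on the work surface; the furniture and walls round the work are solid. World frame = base frame: x ahead of the robot, y to its left, z up, the work surface at z = 0. Lengths are in m, angles in rad, forces in N, time in s.
With the tool pointing down it reaches from about 0.35 to 0.9 m from the base axis. Payload 7.2 kg.
Tool frame: the origin (TCP) lies between the finger pads; the fingertips stand 19 mm ahead of it and the grasp point (between the pads) is the TCP (finger_overhang is the distance from the TCP to the fingertips, in m); z points along the fingers, y is the line along which they close (so a half turn about z gives the same grasp; the last joint's range is limited). The gripper opens to 85 mm and grips with 20 to 120 N. Pads are 22 mm wide; open, the fingers measure 114 mm over their backs; the gripper's body (76 mm by 85 mm) begins 54 mm behind the grasp point. The pads swing forward as they close: fully open they stand 13 mm farther back than shut.
Start: joints at [-0.068, 0.411, -0.013, 1.596, 0.006, 1.134, -0.082], TCP at [0.625, -0, 0.25] pointing down, gripper open.
Joint ranges: [-2.95, 2.95], [-0.29, 1.99], [-1.47, 1.44], [0.14, 2.54], [-1.03, 4.17], [0.13, 1.85], [-2.86, 2.86]. Speed limits (rad/s): [2.39, 2.39, 3.01, 3.01, 3.14, 3.14, 3.14].

## Interface

Orientations are given as a unit quaternion [w, x, y, z].
In Python, from workcell import * gives the robot as it stands.
- The arm moves only by the tool servo_tool, never from a script. Its argument "plan" is one flat list of numbers, 6 for each row, row after row: the shift along the tool's x, y, z in mm, then the turn, a rotation vector about the tool's x, y, z in rad. In form: [dx, dy, dz, wx, wy, wz, dx, dy, dz, wx, wy, wz, ...]. A call has 1 to 12 rows; each row is the pose to reach, as a shift and turn from the pose commanded when the call began, along the tool's axes at that moment; what a row does not reach only later rows make up. A row lasts 1/8 s, in which the tool goes at most 62.5 mm and 10.7 degrees, less where a joint would pass 70% of its speed; a pose out of reach is approached as far as the arm can. A call with a gripper value outside its range is refused whole. "fingers" is the opening, from 0 (shut) to 1 (fully open), set as the call begins (left out, the last holds). The fingers move at their own pace and stop on an object; "newtons" is the grip in N (left out, the last holds). Time passes only in rows, so rows that repeat a pose let the fingers close. It gives the time, the measured TCP pose, the force, the opening and the grip force at its end, in the units of the state.
- sense(): the state, without advancing time (a new reading comes with each control period).
- read_camera(name): name is "scene" or "side" or "wrist"; returns a dict with "color" (480x640x3 uint8, red, green, blue), "z_map" (480x640 float32, m along the optical axis (not along the pixel's ray), 0 where there is no reading), "vertical_fov" (degrees; the focal length in pixels is half the picture's height over the tangent of half this angle, whatever the lens; pixels are square), "cx", "cy" (the principal point, pixels), "rvec" (rotation vector, rad) and "tvec" (3), from world to camera coordinates, as OpenCV has them. Camera axes: x right, y down, z forward; pixel columns grow to the right and rows downward; lengths in m; the calibration is good to about 2 mm. The wrist camera is an equidistant fisheye: a pixel r from the principal point sees the ray r / f radians off the axis. A picture is of the moment at which its call begins.
- finish_job(): hands the job in; it is judged then, once.
The state is a dict: "t": time; "qpos": joint angles; "qd": joint speeds; "tau": joint torques, N m; "eef_pos": TCP position; "orientation": TCP orientation; "contact_force": force on the tool from outside, world axes, zero at the start; "wrist_torque": the same for the moment, N m; "gripper_width": finger opening in m; "finger_force": force on a finger pad.
Only numpy, scipy, OpenCV 4.12 (cv2) and the standard library are available. Lean on these libraries where they do the work, as an engineer would, in place of code of your own. Each camera call takes 0.05 s, during which the arm holds its last target. There are 200 camera calls.

## Working session

There is one attempt and no reset: what is moved stays moved. The work goes in short steps, Python scripts to look and compute and a tool call to move; the robot and the scene stay as the last step left them, time stands still between calls to the robot, and variables do not carry over. Pictures are saved under pics/ and viewed, at most 10 in all, crops included, and the job is handed in when it is done.

Besides the shell and the picture viewer there is one more tool, called as name(argument=value, ...) on one line, values as JSON. servo_tool: Moves the arm, as the interface text tells. Its arguments: {"type":"object","properties":{"plan":{"type":"array"},"fingers":{"type":"number"},"newtons":{"type":"number"}},"required":["plan"]}

```bash
mkdir -p pics; cat > h.py <<'E'
from workcell import *
import numpy as np, cv2
from scipy.spatial.transform import Rotation as R
def pts(c):
    f=240/np.tan(np.radians(c["vertical_fov"])/2)
    v,u=np.mgrid[:480,:640]; z=c["z_map"]
    P=np.stack([(u-c["cx"])/f*z,(v-c["cy"])/f*z,z],-1)
    M=cv2.Rodrigues(np.array(c["rvec"],float))[0]
    return (P-np.array(c["tvec"]).ravel())@M
def save(n,c): cv2.imwrite(f"pics/{n}.png",c["color"][:,:,::-1])
def tool():
    s=sense(); return np.array(s["eef_pos"]),R.from_quat(np.roll(s["orientation"],-1))
E
python3 - <<'E'
from h import *
for n in ("scene","side"):
    c=read_camera(n); save(n,c); np.savez(f"{n}.npz",col=c["color"],P=pts(c),z=c["z_map"])
    M=cv2.Rodrigues(np.array(c["rvec"],float))[0]; print(n,c["vertical_fov"],-M.T@np.array(c["tvec"]).ravel(),(c["z_map"]>0).mean())
s=sense();print(s["t"],s["eef_pos"],s["orientation"])
print(tool()[1].as_matrix().round(3))
E
```

```text
scene 49.4791202119996 [ 0.14350819 -0.6163347   0.87151747] 0.9959798177083333
side 55.82305112432618 [0.52566019 0.76181932 0.69111961] 0.969326171875
0.1 [ 6.24559466e-01 -3.01907854e-05  2.49519197e-01] [-4.96693276e-04  7.07090060e-01  7.07123098e-01 -5.70584589e-04]
[[-0.     1.    -0.002]
 [ 1.     0.    -0.   ]
 [-0.    -0.002 -1.   ]]
```

View pics/scene.png

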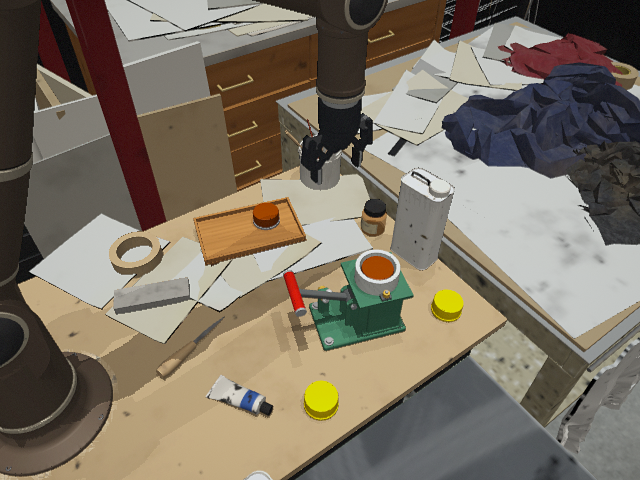

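View pics/side.png

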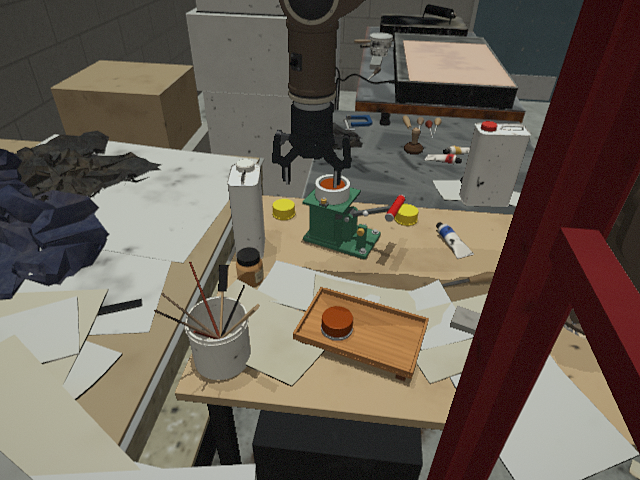

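The scene view shows the ring at (378,270), the red handle at (294,293), the tray at (250,231) with the first cake at (266,215), the jar at (374,217) and a can at (422,215). The side view shows the ring at (333,186), the handle at (397,208), the tray at (362,333) and the cake at (337,322).

```bash
python3 - <<'E'
from h import *
for n,bx in (("scene",dict(ring=(340,240,415,300),hand=(275,265,312,320),cake1=(245,195,290,235),tray=(185,190,312,265),jar=(355,195,392,240),can=(390,165,455,270),plate=(305,240,420,350))),("side",dict(ring=(308,170,355,205),hand=(380,190,410,225),cake1=(315,300,360,345),tray=(285,280,435,385),jar=(230,245,268,290),can=(225,155,268,250),plate=(295,170,385,260)))):
    d=np.load(n+".npz"); P=d["P"]; C=d["col"]; H=cv2.cvtColor(C,cv2.COLOR_RGB2HSV).astype(int)
    for k,(a,b,c,e) in bx.items():
        p=P[b:e,a:c].reshape(-1,3); h=H[b:e,a:c].reshape(-1,3); z=p[:,2]
        red=((h[:,0]<5)|(h[:,0]>174))&(h[:,1]>170)
        m={'ring':(h[:,1]<50)&(abs(z-.154)<.006),'hand':red&(h[:,2]>120)&(z>.08),'cake1':(abs(z-.058)<.004)&(h[:,1]>150),'tray':(abs(z-.038)<.003),'jar':(abs(z-.076)<.005),'can':z>.1,'plate':(abs(z-.118)<.004)&(h[:,0]>60)&(h[:,0]<90)&(h[:,1]>80)}[k]
        q=p[m]
        if len(q)<5: print(n,k,'few',len(q)); continue
        r=cv2.minAreaRect((q[:,:2]*1000).astype(np.float32)); cc=cv2.minEnclosingCircle((q[:,:2]*1000).astype(np.float32))
        print(n,k,len(q),"mean",q.mean(0).round(3),"zmax",q[:,2].max().round(3),"rect",np.round(r[0]),np.round(r[1]),round(r[2],1),"circ",np.round(cc[0],1),round(cc[1],1))
E
```

```text
scene ring 565 mean [ 0.594 -0.17   0.153] zmax 0.158 rect [ 595. -169.] [82. 82.] 27.9 circ [ 595.1 -169. ] 43.1
scene hand 385 mean [ 0.444 -0.119  0.14 ] zmax 0.872 rect [ 312. -352.] [625.  31.] 60.4 circ [ 302.3 -346.9] 312.7
scene cake1 374 mean [0.549 0.164 0.058] zmax 0.061 rect [550. 166.] [60. 57.] 58.7 circ [549.2 167. ] 31.0
scene tray 714 mean [0.499 0.155 0.038] zmax 0.041 rect [502. 163.] [145. 230.] 74.4 circ [500.5 162.5] 132.5
scene jar 256 mean [0.755 0.023 0.075] zmax 0.079 rect [756.  24.] [49. 47.] 13.4 circ [755.5  24.4] 25.1
scene can 3153 mean [ 0.757 -0.109  0.177] zmax 0.872 rect [ 500. -354.] [879. 106.] 43.2 circ [ 476.1 -328.6] 439.8
scene plate 979 mean [ 0.577 -0.185  0.118] zmax 0.122 rect [ 595. -169.] [114. 105.] 70.7 circ [ 593.8 -169.3] 74.7
side ring 260 mean [ 0.597 -0.16   0.152] zmax 0.156 rect [ 596. -166.] [81. 80.] 87.3 circ [ 595.4 -167.5] 42.4
side hand 153 mean [ 0.445 -0.118  0.138] zmax 0.141 rect [ 448. -119.] [81. 22.] 70.6 circ [ 442.9 -116.8] 40.8
side cake1 600 mean [0.552 0.169 0.058] zmax 0.062 rect [552. 167.] [57. 60.] 6.6 circ [552.5 167.1] 30.7
side tray 1094 mean [0.503 0.175 0.037] zmax 0.041 rect [504. 163.] [143. 230.] 74.2 circ [504.5 163.8] 132.6
side jar 274 mean [0.757 0.028 0.075] zmax 0.078 rect [757.  27.] [47. 47.] 14.4 circ [757.1  25.2] 25.1
side can 2047 mean [ 0.776 -0.056  0.176] zmax 0.691 rect [679. 317.] [ 72. 938.] 14.6 circ [670.8 315.1] 469.7
side plate 449 mean [ 0.593 -0.143  0.118] zmax 0.121 rect [ 596. -169.] [117. 105.] 71.4 circ [ 595.1 -168.8] 75.8
```

servo_tool(plan=[-30, -45, 10, 0, 0, -0.18, -60, -90, 20, 0, 0, -0.36, -90, -135, 30, 0, 0, -0.54, -118, -180, 40, 0, 0, -0.72, -118, -180, 45, 0, 0, -0.9, -118, -180, 50, 0, 0, -1.08, -118, -180, 55, 0, 0, -1.26, -118, -180, 55, 0, 0, -1.3, -118, -180, 55, 0, 0, -1.3], fingers=0)

```text
t: 1.23
eef_pos: [0.4448, -0.1181, 0.195]
orientation: [-0.0, 0.135, 0.991, 0.0]
contact_force: [0.4, 0.1, 0.1]
gripper_width: -0.0002
finger_force: 0.0
```

```bash
python3 - <<'E'
from h import *
s=sense();p,r=tool();print(s["t"],p.round(4),r.as_matrix().round(3),np.round(s["contact_force"],2),s["gripper_width"])
c=read_camera("scene");save("b",c)
E
```

```text
1.225 [ 0.4448 -0.1181  0.195 ] [[-0.963  0.268 -0.001]
 [ 0.268  0.963  0.   ]
 [ 0.001  0.    -1.   ]] [0.41 0.05 0.07] -0.0001869877571175559
```

View pics/b.png

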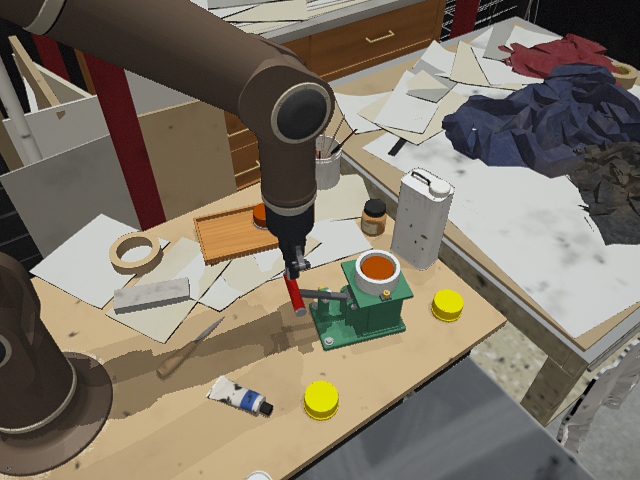

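The closed fingers stand just above the red handle, around (295,275), and nothing else is near them.

servo_tool(plan=[0, 0, 30, 0, 0, 0, 2, 0, 42, 0, 0, 0, 6, 0, 52, 0, 0, 0, 9, 0, 62, 0, 0, 0, 11, 0, 72, 0, 0, 0, 12, 0, 82, 0, 0, 0, 12, 0, 92, 0, 0, 0, 11, 0, 102, 0, 0, 0, 9, 0, 112, 0, 0, 0, 7, 0, 122, 0, 0, 0, 4, 0, 131, 0, 0, 0, 1, 0, 138, 0, 0, 0])

```text
t: 2.78
eef_pos: [0.4446, -0.1179, 0.0566]
orientation: [0.0, 0.135, 0.991, 0.0]
contact_force: [0.0, -0.5, -0.2]
gripper_width: -0.0004
finger_force: 0.0
```

servo_tool(plan=[0, 0, 2, 0, 0, 0, 0, 0, 3, 0, 0, 0])

```text
t: 3.02
eef_pos: [0.4444, -0.1178, 0.0544]
orientation: [0.0, 0.135, 0.991, -0.0]
contact_force: [0.3, -0.0, 4.4]
gripper_width: 0.0001
finger_force: 2.0
```

servo_tool(plan=[0, 0, 2, 0, 0, 0, 0, 0, 0, 0, 0, 0, 4, 0, -40, 0, 0, 0, 4, 0, -95, 0, 0, 0, 4, 0, -150, 0, 0, 0, 4, 0, -190, 0, 0, 0, 4, 0, -190, 0, 0, 0], fingers=1)

```text
t: 3.9
eef_pos: [0.4417, -0.117, 0.2475]
orientation: [0.003, 0.135, 0.991, -0.0]
contact_force: [0.2, -0.4, -1.1]
gripper_width: 0.0853
finger_force: 0.0
```

```bash
python3 - <<'E'
from h import *
s=sense();p,r=tool();print(s["t"],p.round(4))
c=read_camera("scene");save("c",c)
for n in ("scene","side"):
    c=read_camera(n);P=pts(c);H=cv2.cvtColor(c["color"],cv2.COLOR_RGB2HSV)
    q=P[(abs(P[...,0]-.595)<.06)&(abs(P[...,1]+.1685)<.06)&(P[...,2]>.18)&(P[...,2]<.2)]
    cc=cv2.minEnclosingCircle((q[:,:2]*1000).astype(np.float32)) if len(q) else 0
    print(n,len(q),q.mean(0),np.median(q[:,2]),cc)
    m=((H[...,0]<5)|(H[...,0]>174))&(H[...,1]>170)&(H[...,2]>100)&(abs(P[...,0]-.445)<.06)&(abs(P[...,1]+.118)<.06)
    print(P[m].mean(0),P[m][:,2].max())
p=P
E
```

```text
3.9 [ 0.4417 -0.117   0.2475]
scene 772 [ 0.59127815 -0.17240917  0.19043951] 0.1912962131029975 ((594.1803588867188, -169.0511474609375), 30.85620880126953)
[ 0.44427322 -0.11754053  0.03348442] 0.03851638084329999
side 345 [ 0.59582813 -0.16119115  0.18948329] 0.19076621719841608 ((595.74951171875, -167.51226806640625), 30.976612091064453)
[ 0.44582263 -0.11788613  0.03355151] 0.037049870389396
```

View pics/c.png

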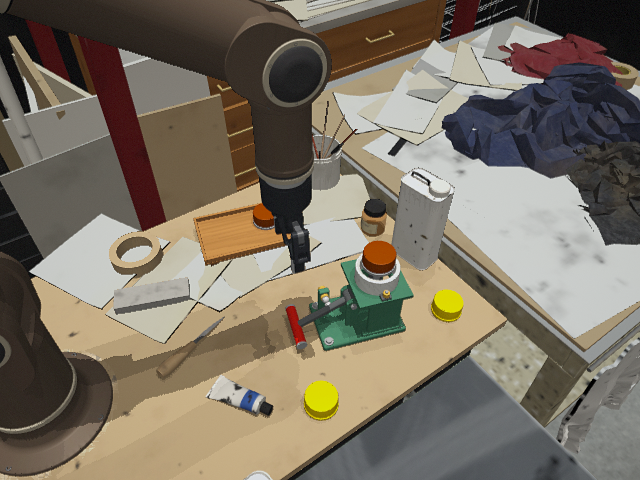

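The lever stays down (handle at (296,327)) and the cake stands proud of the ring at (380,257).

servo_tool(plan=[-55, -3, 0, 0, 0, 0, -110, -6, 0, 0, 0, 0, -161, -9, 0, 0, 0, 0, -161, -9, 10, 0, 0, 0, -161, -9, 30, 0, 0, 0, -161, -9, 50, 0, 0, 0, -161, -9, 61, 0, 0, 0, -161, -9, 61, 0, 0, 0], fingers=1, newtons=30)

```text
t: 5.05
eef_pos: [0.5918, -0.1681, 0.1819]
orientation: [-0.001, 0.135, 0.991, 0.0]
contact_force: [0.2, -0.6, 0.0]
gripper_width: 0.0858
finger_force: 0.0
```

servo_tool(plan=[-3, 0, -4, 0, 0, 0, -3, 0, -4, 0, 0, 0])

```text
t: 5.3
eef_pos: [0.5967, -0.1694, 0.1886]
orientation: [0.001, 0.135, 0.991, -0.0]
contact_force: [0.5, -0.2, 0.8]
gripper_width: 0.0855
finger_force: 0.0
```

servo_tool(plan=[0, 0, 0, 0, 0, 0, 0, 0, 0, 0, 0, 0, 0, 0, 0, 0, 0, 0, 0, 0, 0, 0, 0, 0], fingers=0, newtons=30)

```text
t: 5.8
eef_pos: [0.5959, -0.1693, 0.1879]
orientation: [0.0, 0.135, 0.991, -0.0]
contact_force: [-0.8, -0.9, 5.4]
gripper_width: 0.0589
finger_force: 32.8
```

servo_tool(plan=[0, 0, -5, 0, 0, 0, 0, 0, -15, 0, 0, 0, 0, 0, -28, 0, 0, 0, 0, 0, -42, 0, 0, 0, 0, 0, -55, 0, 0, 0, 0, 0, -60, 0, 0, 0, 0, 0, -60, 0, 0, 0])

```text
t: 6.68
eef_pos: [0.5959, -0.1692, 0.2477]
orientation: [0.0, 0.135, 0.991, -0.0]
contact_force: [-1.1, -0.4, -2.5]
gripper_width: 0.0589
finger_force: 32.8
```

```bash
python3 - <<'E'
from h import *
s=sense();p,r=tool();print(s["t"],p.round(4),s["finger_force"],np.round(s["contact_force"],1))
c=read_camera("side");save("d",c)
for n in ("scene","side"):
    c=read_camera(n);P=pts(c);H=cv2.cvtColor(c["color"],cv2.COLOR_RGB2HSV)
    m=(abs(P[...,0]-.595)<.05)&(abs(P[...,1]+.1685)<.05)&(P[...,2]>.2)&(H[...,0]<18)&(H[...,1]>180)
    q=P[m];print(n,len(q),np.percentile(q,[1,50,99],axis=0).round(4).tolist())
    a=(abs(P[...,0]-.595)<.05)&(abs(P[...,1]+.1685)<.05)&(P[...,2]>.2)&(P[...,2]<.25)
    print(np.percentile(P[a][:,2],[0.5,2,5,10,30]).round(4))
E
```

```text
6.675 [ 0.5959 -0.1692  0.2477] 32.83088873955421 [-1.1 -0.4 -2.5]
scene 562 [[0.5642, -0.1925, 0.2292], [0.5767, -0.1682, 0.2501], [0.613, -0.1407, 0.2795]]
[0.218  0.2194 0.2206 0.2226 0.2299]
side 261 [[0.5677, -0.1948, 0.2275], [0.5841, -0.1539, 0.2488], [0.6332, -0.137, 0.5214]]
[0.2184 0.2193 0.2206 0.2226 0.2286]
```

View pics/d.png

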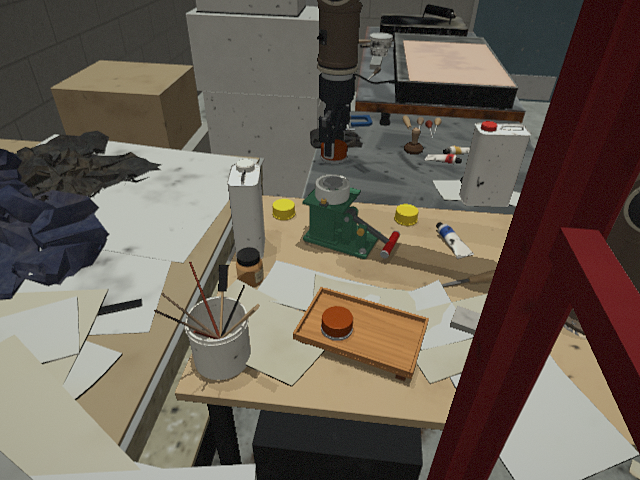

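The cake hangs upright in the fingers, around (333,150) in the side view, with its base underside about 29.5 mm below the TCP.

servo_tool(plan=[8, 10, 0, 0, 0, 0, 27, 35, 0, 0, 0, 0, 55, 69, 0, 0, 0, 0, 82, 104, 0, 0, 0, 0, 109, 138, 0, 0, 0, 0, 137, 173, 0, 0, 0, 0, 164, 207, 0, 0, 0, 0, 191, 242, 0, 0, 0, 0, 215, 272, 0, 0, 0, 0, 229, 289, 0, 0, 0, 0, 234, 295, 0, 0, 0, 0, 234, 295, 0, 0, 0, 0])

```text
t: 8.32
eef_pos: [0.449, 0.1776, 0.2473]
orientation: [0.0, 0.135, 0.991, -0.0]
contact_force: [0.4, -1.0, -1.6]
gripper_width: 0.0588
finger_force: 32.8
```

servo_tool(plan=[0, 0, 10, 0, 0, 0, 0, 0, 35, 0, 0, 0, 0, 0, 65, 0, 0, 0, 0, 0, 95, 0, 0, 0, 0, 0, 125, 0, 0, 0, 0, 0, 150, 0, 0, 0, 0, 0, 165, 0, 0, 0, 0, 0, 173, 0, 0, 0, 0, 0, 173, 0, 0, 0])

```text
t: 9.45
eef_pos: [0.4493, 0.1774, 0.0741]
orientation: [-0.0, 0.135, 0.991, -0.0]
contact_force: [0.4, -0.0, -1.1]
gripper_width: 0.0583
finger_force: 32.8
```

```bash
python3 - <<'E'
from h import *
s=sense();p,r=tool();print(s["t"],p.round(4),s["finger_force"],np.round(s["contact_force"],1))
c=read_camera("side");save("e",{"color":cv2.resize(c["color"][230:420,240:480],(720,570))})
E
```

```text
9.45 [0.4493 0.1774 0.0741] 32.784872454358265 [ 0.4 -0.  -1.1]
```

View pics/e.png

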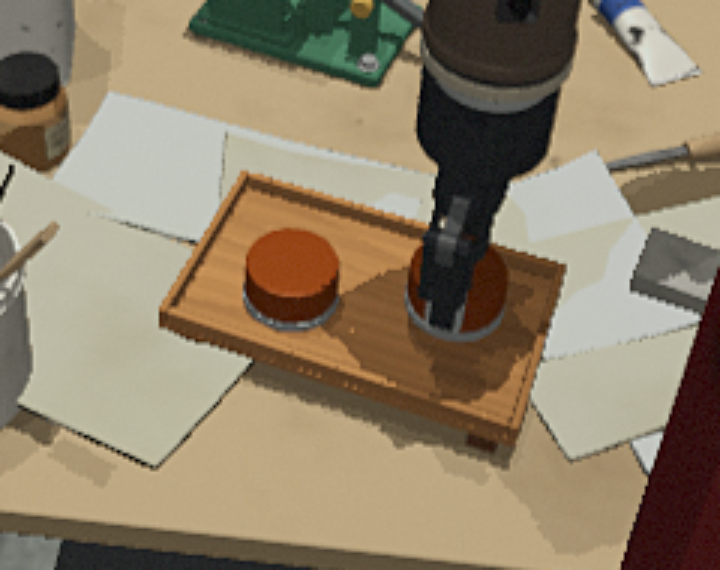

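The cake hovers over the free half of the tray, at about (457,290) in this crop, clear of the walls and of the first cake at (292,275).

servo_tool(plan=[0, 0, 6, 0, 0, 0, 0, 0, 12, 0, 0, 0, 0, 0, 16, 0, 0, 0, 0, 0, 17, 0, 0, 0, 0, 0, 17, 0, 0, 0])

```text
t: 10.12
eef_pos: [0.4492, 0.1777, 0.0572]
orientation: [-0.0, 0.135, 0.991, -0.0]
contact_force: [-0.5, -0.3, -2.0]
gripper_width: 0.0586
finger_force: 32.8
```

servo_tool(plan=[0, 0, 1, 0, 0, 0, 0, 0, 1.5, 0, 0, 0, 0, 0, 1.5, 0, 0, 0])

```text
t: 10.5
eef_pos: [0.4493, 0.1776, 0.0558]
orientation: [0.0, 0.135, 0.991, 0.0]
contact_force: [0.2, 0.2, -1.3]
gripper_width: 0.0587
finger_force: 32.8
```

servo_tool(plan=[0, 0, 1, 0, 0, 0, 0, 0, 1, 0, 0, 0])

```text
t: 10.75
eef_pos: [0.4492, 0.1776, 0.0547]
orientation: [-0.0, 0.135, 0.991, -0.0]
contact_force: [0.2, 0.4, -2.2]
gripper_width: 0.0591
finger_force: 32.8
```

servo_tool(plan=[0, 0, 0.7, 0, 0, 0, 0, 0, 0.7, 0, 0, 0])

```text
t: 11.0
eef_pos: [0.4492, 0.1776, 0.0544]
orientation: [0.0, 0.135, 0.991, -0.0]
contact_force: [-1.6, -0.8, 3.3]
gripper_width: 0.0589
finger_force: 33.3
```

servo_tool(plan=[0, 0, 0.7, 0, 0, 0, 0, 0, 0.7, 0, 0, 0])

```text
t: 11.25
eef_pos: [0.4493, 0.1777, 0.0543]
orientation: [0.0, 0.135, 0.991, -0.0]
contact_force: [-4.1, -2.2, 13.8]
gripper_width: 0.0588
finger_force: 34.4
```

servo_tool(plan=[0, 0, -0.7, 0, 0, 0, 0, 0, -0.7, 0, 0, 0, 0, 0, -0.7, 0, 0, 0, 0, 0, -0.7, 0, 0, 0], fingers=0.92)

```text
t: 11.75
eef_pos: [0.4492, 0.1776, 0.054]
orientation: [-0.0, 0.135, 0.991, -0.0]
contact_force: [-0.7, 0.1, 0.2]
gripper_width: 0.0786
finger_force: 0.0
```

servo_tool(plan=[0, 0, -10, 0, 0, 0, 0, 0, -30, 0, 0, 0, 0, 0, -60, 0, 0, 0, 0, 0, -110, 0, 0, 0, 0, 0, -160, 0, 0, 0, 0, 0, -170, 0, 0, 0, 0, 0, -170, 0, 0, 0])

```text
t: 12.62
eef_pos: [0.4494, 0.1776, 0.2248]
orientation: [0.001, 0.135, 0.991, 0.0]
contact_force: [0.6, -0.2, -0.3]
gripper_width: 0.0784
finger_force: 0.0
```

```bash
python3 - <<'E'
from h import *
s=sense();print(s["t"],np.round(s["eef_pos"],3),s["gripper_width"])
c=read_camera("side");P=pts(c);save("f",{"color":cv2.resize(c["color"][230:420,220:460],(720,570))})
for x,y in((.449,.178),(.551,.167)):
    q=P[(np.hypot(P[...,0]-x,P[...,1]-y)<.045)&(abs(P[...,2]-.058)<.004)]
    A=np.c_[q[:,:2],np.ones(len(q))];k=np.linalg.lstsq(A,q[:,2],rcond=None)[0]
    print(len(q),cv2.minEnclosingCircle((q[:,:2]*1000).astype(np.float32)),np.median(q[:,2]),"slope",k[:2])
E
```

```text
12.625 [0.449 0.178 0.225] 0.07841914824443251
632 ((450.38287353515625, 178.2548828125), 30.553504943847656) 0.05767887247117319 slope [-0.00114446 -0.00761719]
601 ((551.28857421875, 166.8372802734375), 30.83658790588379) 0.057785263851616156 slope [ 0.00110742 -0.01157522]
```

View pics/f.png

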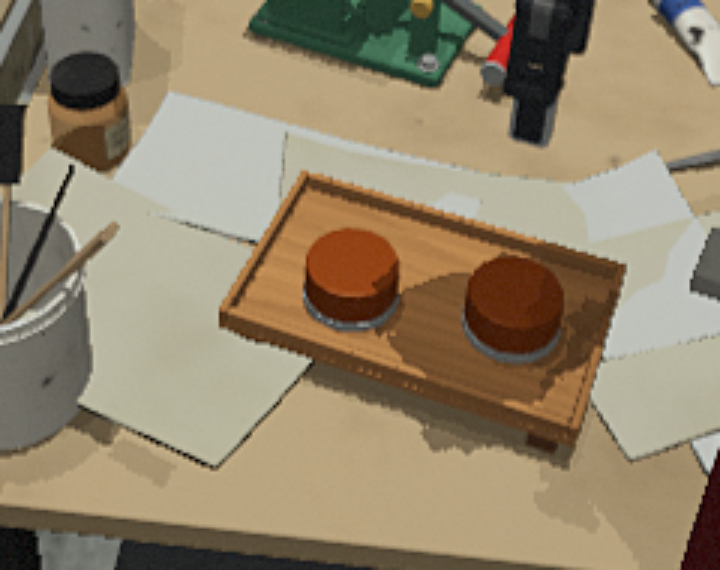

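Both cakes stand flat in the tray, at (352,280) and (513,308) in the crop, and the gripper is clear above.

```bash
python3 -c "
from workcell import *
print(finish_job())"
```

```text
the job is handed in; nothing more can be done
None
```

The lever is latched down, the cake and its base stand flat in the tray's free half beside the first cake, and the job is handed in at about 12.7 s of the 51 s allowed; `finish_job` gave no verdict.

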